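# Sort the bench leftovers into the coloured trays

## Task

Clear up the small things left at the front of the bench: stand the two orange-capped tubes in the blue tray and the two amber dropper bottles in the yellow tray, one to a bay, and put the black rubber stopper in the green tray with its wide end up. Everything must end upright, resting on its tray's floor and let go; leave the wash bottle and the beaker at the sides where they stand.

Things in the scene. Friction and masses are not known exactly. Their poses are not given: they have to be found in the camera images.
- tube_a: First plastic sample tube with an orange screw cap, standing upright on the worktop at the start; 74 mm tall, clear body about 26 mm and cap 30 mm across, about 30 g; origin at the centre of its underside, z up along the tube. The two tubes are alike and interchangeable. Easily taken by the sides at 45 to 50 mm above its foot
- tube_b: Second plastic sample tube with an orange screw cap, standing upright on the worktop at the start; 74 mm tall, clear body about 26 mm and cap 30 mm across, about 30 g; origin at the centre of its underside, z up along the tube. The two tubes are alike and interchangeable. Easily taken by the sides at 45 to 50 mm above its foot
- dropper_a: First amber dropper bottle with a black cap and rubber bulb, standing upright at the start; 94 mm tall: round body 30 mm across up to 56 mm, cap 20 mm across from 56 to 66 mm, bulb 14 mm across above; about 50 g; origin at the centre of its underside, z up. The two bottles are alike and interchangeable. Easily taken by the body at 40 to 45 mm above its foot
- dropper_b: Second amber dropper bottle with a black cap and rubber bulb, standing upright at the start; 94 mm tall: round body 30 mm across up to 56 mm, cap 20 mm across from 56 to 66 mm, bulb 14 mm across above; about 50 g; origin at the centre of its underside, z up. The two bottles are alike and interchangeable. Easily taken by the body at 40 to 45 mm above its foot
- stopper: black rubber stopper, a tapered plug 24 mm high, 32 mm across at its top and narrower at its foot, standing on its narrow end at the start; about 18 g; origin at the centre of its underside, z up towards the wide end
- blue_tray: blue plastic sorting tray, fixed, 62 x 120 mm and 20 mm high, walls and floor 4 mm thick; a wall across the middle makes two square bays, each 54 x 54 mm inside, one beside the other along the tray's y. Origin at the centre of its underside, long side along its y, z up; bay centres at x = 0, y = +29 mm and y = -29 mm, bay floor at z = 4 mm, wall tops at z = 20 mm. For the orange-capped tubes, one to a bay
- yellow_tray: yellow plastic sorting tray, fixed, 62 x 120 mm and 20 mm high, walls and floor 4 mm thick; a wall across the middle makes two square bays, each 54 x 54 mm inside, one beside the other along the tray's y. Origin at the centre of its underside, long side along its y, z up; bay centres at x = 0, y = +29 mm and y = -29 mm, bay floor at z = 4 mm, wall tops at z = 20 mm. For the amber dropper bottles, one to a bay
- green_tray: green plastic sorting tray, low and undivided, fixed, 88 x 128 mm and 12 mm high, walls and floor 4 mm thick, 80 x 120 mm inside. Origin at the centre of its underside, long side along its y, z up; floor at z = 4 mm, wall tops at z = 12 mm. For the stopper
- wash_bottle: white plastic wash bottle without its head, 67 mm across and 187 mm tall, standing loose to the left of the work; origin at the centre of its underside, z up. Not to be disturbed
- beaker: clear beaker, 99 x 107 mm and 123 mm tall, standing loose to the right of the work; origin at the centre of its underside, z up. Not to be disturbed
There are look-alikes about, which are no part of the job. Leave any red look-alike of the dropper_b alone.

How it is judged (in metres and radians):
At the end, for the whole second after the job is handed in: Tubes in the blue tray and dropper bottles in the yellow tray, one to a bay, stopper wide end up in the green tray: each inside the walls, its foot within 5 mm of the tray floor, tilted less than 0.2 rad, at rest (under 0.02 m/s and 0.2 rad/s) (((x of tube_a in the frame of blue_tray between -0.026 and 0.026 m and y of tube_a in the frame of blue_tray between -0.055 and -0.003 m and z of tube_a in the frame of blue_tray between 0 and 0.009 m and x of tube_b in the frame of blue_tray between -0.026 and 0.026 m and y of tube_b in the frame of blue_tray between 0.003 and 0.055 m and z of tube_b in the frame of blue_tray between 0 and 0.009 m) or (x of tube_b in the frame of blue_tray between -0.026 and 0.026 m and y of tube_b in the frame of blue_tray between -0.055 and -0.003 m and z of tube_b in the frame of blue_tray between 0 and 0.009 m and x of tube_a in the frame of blue_tray between -0.026 and 0.026 m and y of tube_a in the frame of blue_tray between 0.003 and 0.055 m and z of tube_a in the frame of blue_tray between 0 and 0.009 m)) and ((x of dropper_a in the frame of yellow_tray between -0.026 and 0.026 m and y of dropper_a in the frame of yellow_tray between -0.055 and -0.003 m and z of dropper_a in the frame of yellow_tray between 0 and 0.009 m and x of dropper_b in the frame of yellow_tray between -0.026 and 0.026 m and y of dropper_b in the frame of yellow_tray between 0.003 and 0.055 m and z of dropper_b in the frame of yellow_tray between 0 and 0.009 m) or (x of dropper_b in the frame of yellow_tray between -0.026 and 0.026 m and y of dropper_b in the frame of yellow_tray between -0.055 and -0.003 m and z of dropper_b in the frame of yellow_tray between 0 and 0.009 m and x of dropper_a in the frame of yellow_tray between -0.026 and 0.026 m and y of dropper_a in the frame of yellow_tray between 0.003 and 0.055 m and z of dropper_a in the frame of yellow_tray between 0 and 0.009 m)) and x of stopper in the frame of green_tray between -0.032 and 0.032 m and y of stopper in the frame of green_tray between -0.052 and 0.052 m and z of stopper in the frame of green_tray between 0 and 0.009 m and angle between each of tube_a, dropper_a, stopper, tube_b, dropper_b's own z axis and vertical below 0.2 rad and linear speed of each of tube_a, dropper_a, stopper, tube_b, dropper_b below 0.02 m/s and angular speed of each of tube_a, dropper_a, stopper, tube_b, dropper_b below 0.2 rad/s); the robot touches nothing.
It fails at once if the wash bottle is shifted by more than 20 mm or tipped by more than 0.2 rad (distance of wash_bottle from where it was at the start of the episode above 0.02 m or angle between wash_bottle's own z axis and vertical above 0.2 rad).
It fails at once if the beaker is shifted by more than 20 mm or tipped by more than 0.2 rad (distance of beaker from where it was at the start of the episode above 0.02 m or angle between beaker's own z axis and vertical above 0.2 rad).
It also fails if it takes over 122 s, if anything falls off the work surface, if the arm or the gripper's body presses on something with over 40 N, if the wrist force passes 120 N, or if a joint passes its speed limit or range.

## Robot

A 6-joint arm with a two-finger parallel gripper is mounted at the origin on a cart in front of the work surface, level with it; the furniture and walls round the work are solid. World frame = base frame: x ahead of the robot, y to its left, z up, the work surface at z = 0. Lengths are in mm, angles in rad, forces in N, time in s.
With the tool pointing down it reaches from about 375 to 925 mm from the base axis. Payload 5.7 kg.
Tool frame: the origin (TCP) lies between the finger pads; the fingertips stand 25 mm ahead of it and the grasp point (between the pads) lies 6 mm ahead of it; z points along the fingers, y is the line along which they close (so a half turn about z gives the same grasp; the last joint's range is limited). The gripper opens to 85 mm and grips with 20 to 120 N. Pads are 22 mm wide; open, the fingers measure 114 mm over their backs; the gripper's body (76 mm by 85 mm) begins 54 mm behind the grasp point. The pads swing forward as they close: fully open they stand 13 mm farther back than shut.
Start: joints at [-1.282, 0.359, 1.51, -0, 1.272, -0.115], TCP at [235.732, -551.722, 256.267] pointing down, gripper open.
Joint ranges: [-2.97, 2.97], [-1.01, 2.36], [0.21, 2.38], [-0.96, 4.11], [0.2, 2.71], [-2.98, 2.98]. Speed limits (rad/s): [2.39, 2.39, 3.14, 3.14, 3.14, 3.14].

## Interface

Orientations are given as a unit quaternion [x, y, z, w].
In Python, from workcell import ctrl, imaging gives the robot as it stands. The module is installed in compiled form; this text tells all that it offers.
- The arm moves only by the shell command python3 -m handwheel 'ROWS' [OPENING] [FORCE]. ROWS is JSON, a list of rows, each a list of 2 entries, a list of its own where there are three numbers: the shift along the world's x, y, z in mm, then the turn, a rotation vector about the world's x, y, z in degrees. A call has 1 to 5 rows; each row is the pose to reach, as a shift and turn from the pose commanded when the call began; what a row does not reach only later rows make up. A row lasts 1/8 s, in which the tool goes at most 62.5 mm and 10.7 degrees, less where a joint would pass 70% of its speed; a pose out of reach is approached as far as the arm can. A call with a gripper value outside its range is refused whole. OPENING is the finger opening in mm, from 0 to 85.4, set as the call begins (- or left out, the last holds). The fingers move at their own pace and stop on an object; FORCE is the grip in N (left out, the last holds). Time passes only in rows, so rows that repeat a pose let the fingers close. It gives the time, the measured TCP pose, the force, the opening and the grip force at its end, in the units of the state.
- ctrl.state(): the state, without advancing time (a new reading comes with each control period).
- imaging.camera(name): name is "scene" or "top" or "wrist"; returns the picture (480x640x3 uint8, blue, green, red); there is no depth.
- imaging.camera_info(name): a dict with "vfov" (degrees; the focal length in pixels is half the picture's height over the tangent of half this angle, whatever the lens; pixels are square), "cx", "cy" (the principal point, pixels), "D" ([k1, k2, p1, p2, k3] as OpenCV has them; the pictures are not rectified), "origin" and "attitude" of the camera in the world. Camera axes: x right, y up, looking along -z (the intrinsics and any distortion apply to the point x, -y, -z); pixel columns grow to the right and rows downward; lengths in mm; the calibration is good to about 2 mm. A picture is of the moment at which its call begins: read the wrist's pose just before it. camera_info takes no time and is no camera call; for the wrist camera it gives the pose at the moment of the call.
- ctrl.finish_job(): hands the job in; it is judged then, once.
Trained networks look in the newest picture that a camera, given by its name, has taken for a name from the list of things; names that differ only in an ending like _2 or _b are one class to them, and where a whole thing is asked for, a point or a joint stands for the part that bears it (a point fixed in the world has none). Each returns a list of dicts, best first, with "conf" (0 to 1); they miss things now and then, are a little off and sometimes report something else, mostly with a low value. They report only what shows in the picture. A call takes as long as a camera call. They do not tell look-alikes from the thing itself.
- imaging.boxes_of(thing, camera): "box" ([left, top, width, height] in pixels, round what is visible of it).
- imaging.silhouettes(thing, camera): "region" (480x640 bool, what is visible of it) and "box" ([left, top, width, height] in pixels, round what is visible of it).
- imaging.landmark_of(thing, camera): "pixel" ([row, column] in pixels: a listed point, or the origin of a listed thing).
The state is a dict: "t": time; "qpos": joint angles; "joint_velocities": joint speeds; "effort": joint torques, N m; "position": TCP position; "tool_rot": TCP orientation; "force": force on the tool from outside, world axes, zero at the start; "torque": the same for the moment, N m; "width": opening from 0.0 (shut) to 1.0 (fully open); "finger_force": force on a finger pad.
Only numpy, scipy, OpenCV 4.12 (cv2) and the standard library are available. Lean on these libraries where they do the work, as an engineer would, in place of code of your own. Each camera call takes 0.05 s, during which the arm holds its last target. There are 200 camera calls.

## Working session

There is one attempt and no reset: what is moved stays moved. The work goes in short steps, Python scripts to look and compute and a shell command to move; the robot and the scene stay as the last step left them, time stands still between calls to the robot, and variables do not carry over. Pictures are saved under pics/ and viewed, at most 14 in all, crops included, and the job is handed in when it is done.

```bash
mkdir -p pics
cat > h.py <<'E'
import numpy as np, cv2
from scipy.spatial.transform import Rotation as R
from workcell import ctrl, imaging
def K(i):
    f=240/np.tan(np.radians(i["vfov"]/2)); return np.array([[f,0,i["cx"]],[0,f,i["cy"]],[0,0,1.]])
def rot(a):
    a=np.array(a,float); return a if a.shape==(3,3) else R.from_quat(a).as_matrix()
def ray(i,u,v,z):
    p=cv2.undistortPoints(np.array([[[u,v]]],float),K(i),np.array(i["D"],float))[0,0]
    d=rot(i["attitude"])@np.array([p[0],-p[1],-1]); o=np.array(i["origin"],float)
    return o+d*(z-o[2])/d[2]
def proj(i,P):
    c=(np.atleast_2d(P)-np.array(i["origin"]))@rot(i["attitude"]); c=c*[1,-1,-1]
    return cv2.projectPoints(c,np.zeros(3),np.zeros(3),K(i),np.array(i["D"],float))[0][:,0]
E
python3 - <<'E'
from h import *
for c in("top","scene"):
    i=imaging.camera_info(c); print(c,i)
    cv2.imwrite(f"pics/{c}0.png",imaging.camera(c))
    for t in ["tube_a","dropper_a","stopper","blue_tray","yellow_tray","green_tray","wash_bottle","beaker"]:
        for d in imaging.landmark_of(t,c):
            r,cc=d["pixel"]; print(t,round(d["conf"],2),[round(r),round(cc)],ray(i,cc,r,0).round()[:2])
print(ctrl.state())
E
```

```text
top {'vfov': 44.695180689678324, 'cx': 321.7380309260126, 'cy': 239.88399845716486, 'D': array([-0.13405268,  0.        ,  0.        ,  0.        ,  0.        ]), 'origin': array([  38.91046955, -144.41007385, 1510.22314757]), 'attitude': array([ 0.11368685, -0.08873422, -0.59646874,  0.78957367])}
dropper_a 0.62 [223, 194] [425. 321.]
dropper_a 0.62 [266, 206] [320. 251.]
dropper_a 0.52 [255, 254] [384. 135.]
dropper_a 0.43 [261, 232] [352. 186.]
stopper 0.63 [240, 283] [446.  72.]
blue_tray 0.55 [242, 436] [ 552. -328.]
yellow_tray 0.68 [187, 313] [615.  38.]
wash_bottle 0.9 [181, 178] [529. 406.]
beaker 0.75 [325, 468] [ 356. -460.]
beaker 0.5 [237, 282] [452.  77.]
scene {'vfov': 52.382625575025465, 'cx': 315.2775023332511, 'cy': 246.44316988350747, 'D': array([-0.02119325,  0.        ,  0.        ,  0.        ,  0.        ]), 'origin': array([-545.34586207, -794.71123027,  755.26891643]), 'attitude': array([ 0.45548231, -0.22186321, -0.39227648,  0.76774458])}
tube_a 0.64 [279, 346] [ 436. -163.]
tube_a 0.49 [265, 313] [444. -41.]
dropper_a 0.54 [248, 250] [411. 183.]
dropper_a 
[... 295 characters left out ...]
.]
{'t': 0.9, 'qpos': array([-1.28214882e+00,  3.58791605e-01,  1.51042059e+00,  1.23199305e-06,
        1.27250009e+00, -1.15064684e-01]), 'joint_velocities': array([ 0.00114653,  0.00184988, -0.00022542, -0.00182152,  0.00049964,
        0.00039607]), 'effort': array([-7.88966336e-04, -5.27574635e+01, -2.79051661e+01, -4.75973684e-04,
        1.50868091e-03, -1.99258994e-05]), 'position': array([ 235.70229663, -551.72155946,  256.26392504]), 'tool_rot': array([ 9.79696175e-01,  2.00487908e-01, -4.59866219e-06, -5.96445160e-05]), 'force': array([-0.76596227,  0.56663417,  0.76188957]), 'torque': array([-0.00058316,  0.0052374 , -0.07467919]), 'finger_force': 0.0, 'width': 1.002864425396367}
```

View pictures.

Run:
```python
import cv2
a=cv2.imread("pics/top0.png")[130:370,130:530]; cv2.imwrite("pics/top0c.png",cv2.resize(a,(800,480),interpolation=3))
b=cv2.imread("pics/scene0.png")[170:390,170:490]; cv2.imwrite("pics/scene0c.png",cv2.resize(b,(800,550),interpolation=3))
```

```text
(no output)
```

View pics/top0c.png

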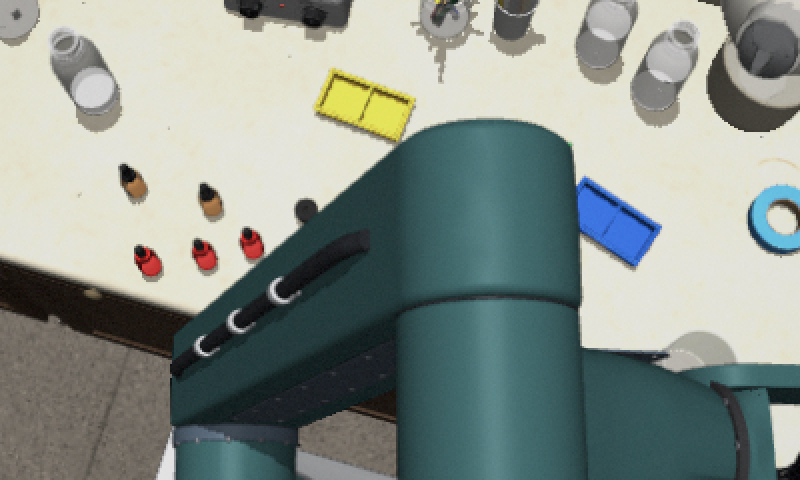

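View pics/scene0c.png

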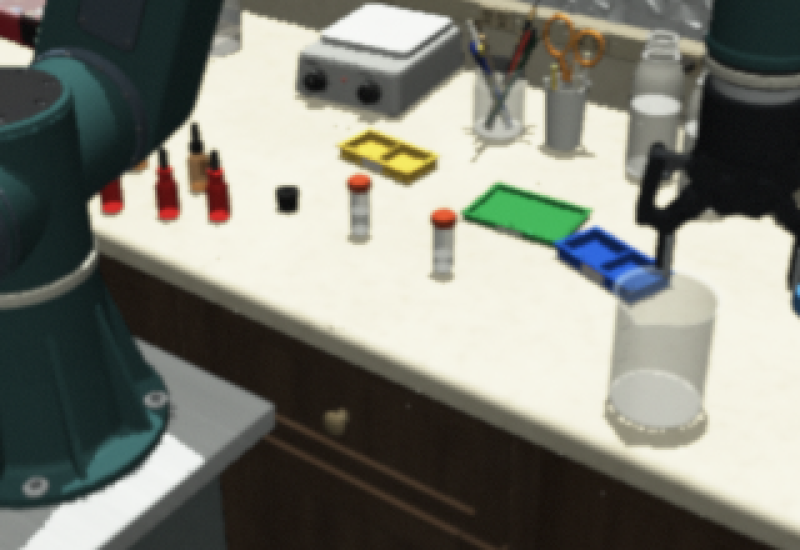

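Run:
```python
from h import *
i=imaging.camera_info("top"); s=imaging.camera_info("scene")
T=lambda x,y,z:ray(i,130+x/2,130+y/2,z).round(1)
S=lambda x,y,z:ray(s,170+x/2.5,170+y/2.5,z).round(1)
for n,p in dict(ambA=(138,194,0),ambB=(212,212,0),ambAtip=(124,168,94),ambBtip=(204,187,94),red1=(151,273,0),red2=(208,266,0),red3=(255,255,0),stop=(307,210,24)).items(): print(n,T(*p))
print("yel",[T(x,y,20) for x,y in((334,70),(414,102),(400,139),(316,107))])
print("blue",[T(x,y,20) for x,y in((585,178),(661,225),(634,267))])
print("tube caps",[S(x,y,74) for x,y in((359,181),(443,215))],"feet",[S(x,y,0) for x,y in((360,236),(443,275))])
print("stop",S(288,190,24),"green",[S(x,y,12) for x,y in((500,184),(590,212),(555,241),(464,213))])
print("blueS",[S(x,y,20) for x,y in((597,228),(667,268),(630,298),(558,243))])
print("yelS",[S(x,y,20) for x,y in((372,131),(437,158),(408,180),(340,150))])
print("ambB",S(198,190,0),"tip",S(196,125,94))
w=imaging.camera_info("wrist");print(w)
```

```text
ambA [416.9 304.1   0. ]
ambB [420.3 198.2  -0. ]
ambAtip [421.7 305.5  94. ]
ambBtip [425.5 197.3  94. ]
red1 [316.7 250.5   0. ]
red2 [347.1 179.8   0. ]
red3 [378.9 123.7   0. ]
stop [451.7  71.5  24. ]
yel [array([657.5,  95.3,  20. ]), array([641.7, -24.1,  20. ]), array([584.2, -20.2,  20. ]), array([597.7, 103.3,  20. ])]
blue [array([ 599.1, -276. ,   20. ]), array([ 562.6, -390. ,   20. ]), array([ 495.8, -367.1,   20. ])]
tube caps [array([448.6, -40.9,  74. ]), array([ 438.5, -164.1,   74. ])] feet [array([447.3, -41.6,   0. ]), array([ 432.7, -169.3,    0. ])]
stop [452.9  72.9  24. ] green [array([ 633.9, -123.3,   12. ]), array([ 635.2, -248.5,   12. ]), array([ 552. , -246.2,   12. ]), array([ 546.5, -125. ,   12. ])]
blueS [array([ 593.8, -278.3,   20. ]), array([ 560.2, -381. ,   20. ]), array([ 483.1, -373.4,   20. ]), array([ 538.2, -257.1,   20. ])]
yelS [array([651.1,  88.8,  20. ]), array([635.1, -27.4,  20. ]), array([564.5, -30.3,  20. ]), array([581.5,  90.4,  20. ])]
ambB [419.8 196.4   0. ] tip [420.6 189.9  94. ]
{'vfov': 63.108358612710234, 'cx': 321.00289764011484, 'cy': 243.48589372953967, 'D': array([-0.05700488,  0.        ,  0.        ,  0.        ,  0.        ]), 'origin': array([ 301.81097885, -523.95497918,  373.04376507]), 'attitude': array([-0.12146054,  0.07991128, -0.54501341,  0.82572508])}
```

```bash
python3 -m handwheel '[[[30,40,30],[0,0,9]],[[64,86,44],[0,0,18]],[[98,132,44],[0,0,27]],[[132,180,44],[0,0,36]],[[165,230,44],[0,0,45]]]' 60
python3 -m handwheel '[[[33,42,0],[0,0,9]],[[66,84,0],[0,0,18]],[[99,122,0],[0,0,22]],[[99,122,0],[0,0,22]],[[99,122,0],[0,0,22]]]'
cat > look.py <<'E'
import sys
from h import *
i=imaging.camera_info("wrist"); cv2.imwrite(f"pics/{sys.argv[1]}.png",imaging.camera("wrist"))
st=ctrl.state(); print(st["position"].round(1),np.degrees(R.from_quat(st["tool_rot"]).as_matrix()[:,1]).round()/57,i["origin"].round(1))
for a in sys.argv[2:]:
    t,z=a.split("="); 
    for d in imaging.landmark_of(t,"wrist"):
        r,c=d["pixel"]; print(t,round(d["conf"],2),[round(r),round(c)],ray(i,c,r,float(z)).round(1)[:2])
E
python3 look.py w1 tube_a=0 stopper=0 blue_tray=0 green_tray=0 yellow_tray=0 beaker=0
```

```text
t: 1.52
position: [401.7, -320.3, 300.6]
tool_rot: [0.827, 0.562, 0.0, 0.0]
force: [-0.1, 0.2, -0.5]
width: 0.702
finger_force: 0.0
t: 2.15
position: [499.5, -199.8, 300.2]
tool_rot: [0.706, 0.708, -0.0, -0.0]
force: [-0.1, -0.9, -0.0]
width: 0.701
finger_force: 0.0
[ 499.3 -200.3  300.2] [ 1.  0. -0.] [ 498.3 -127.7  416.9]
tube_a 0.97 [29, 273] [451.2 -35.6]
tube_a 0.63 [162, 264] [ 437.8 -163.8]
blue_tray 0.79 [299, 362] [ 545.7 -320.4]
green_tray 0.94 [180, 411] [ 594.2 -182.5]
green_tray 0.6 [31, 274] [451.7 -37.3]
```

View pics/w1.png

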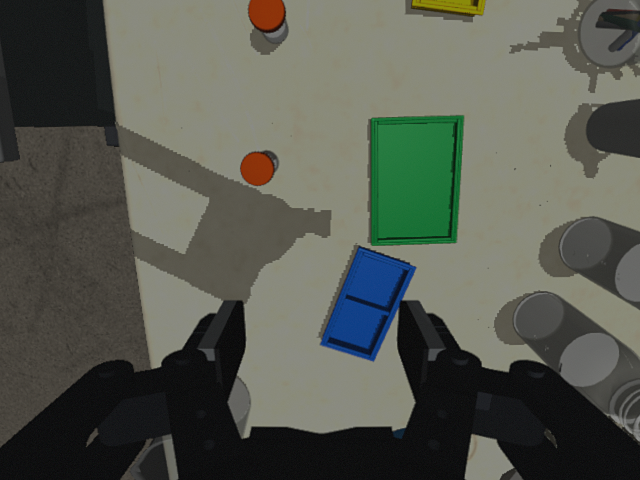

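The wrist view shows the tube caps at about (257,168) and (267,13), the blue tray's corners at (360,247), (415,267), (375,360) and (321,345), and the green tray centred near (417,180).

Run:
```python
from h import *
i=imaging.camera_info("wrist")
P=lambda u,v,z:ray(i,u,v,z).round(1)[:2]
print("caps",P(257,168,74),P(267,13,74))
b=[P(u,v,20) for u,v in((360,247),(415,267),(375,360),(321,345))];print("blue",b,np.mean(b,0))
print("bays floor",P(379,286,4),P(359,330,4))
print("green",np.mean([P(u,v,12) for u,v in((370,117),(463,115),(457,242),(371,244))],0))
```

```text
caps [ 442.3 -162.9] [455.  -40.5]
blue [array([ 539.5, -251.4]), array([ 600. , -274.1]), array([ 561.5, -390.2]), array([ 498.2, -370.1])] [ 549.8  -321.45]
bays floor [ 564.4 -303.1] [ 543.2 -359.5]
green [ 596.05 -183.35]
```

```bash
python3 -m handwheel '[[[-30,18,-50],[0,0,0]],[[-60,36,-100],[0,0,0]],[[-60,36,-155],[0,0,0]],[[-60,36,-205],[0,0,0]],[[-60,36,-246],[0,0,0]]]' 60 | head -2
python3 -m handwheel '[[[0,0,0],[0,0,0]],[[0,0,0],[0,0,0]],[[0,0,0],[0,0,0]],[[0,0,0],[0,0,0]],[[0,0,0],[0,0,0]]]' 20 30
python3 -m handwheel '[[[0,0,20],[0,0,0]],[[0,0,60],[0,0,0]],[[0,0,100],[0,0,0]],[[0,0,100],[0,0,0]]]'
```

```text
t: 3.12
position: [439.4, -164.0, 52.8]
t: 3.75
position: [440.2, -163.9, 55.1]
tool_rot: [0.706, 0.708, 0.0, 0.001]
force: [0.7, 0.5, -0.4]
width: 0.297
finger_force: 29.8
t: 4.25
position: [441.8, -164.8, 157.3]
tool_rot: [0.706, 0.708, 0.001, 0.003]
force: [0.2, 0.1, -0.3]
width: 0.298
finger_force: 29.9
```

```bash
python3 -m handwheel '[[[25,-46,0],[0,0,0]],[[50,-93,0],[0,0,0]],[[75,-139,0],[0,0,0]],[[99,-185,0],[0,0,0]],[[99,-185,0],[0,0,0]]]' | head -2
python3 -m handwheel '[[[0,0,-35],[0,0,0]],[[0,0,-70],[0,0,0]],[[0,0,-90],[0,0,0]],[[0,0,-96],[0,0,0]],[[0,0,-96],[0,0,0]]]'
python3 -m handwheel '[[[0,0,0],[0,0,0]],[[0,0,0],[0,0,0]],[[0,0,0],[0,0,0]]]' 50 |tail -2
python3 -m handwheel '[[[0,0,20],[0,0,0]],[[0,0,60],[0,0,0]],[[0,0,110],[0,0,0]],[[0,40,150],[0,0,0]],[[-30,100,150],[0,0,0]]]'|head -2
python3 look.py w2 tube_a=0
```

```text
t: 4.88
position: [540.2, -352.3, 153.1]
t: 5.5
position: [537.0, -346.9, 58.4]
tool_rot: [0.706, 0.708, -0.0, -0.002]
force: [-3.2, 2.2, 7.9]
width: 0.302
finger_force: 31.5
width: 0.586
finger_force: 0.0
t: 6.5
position: [514.6, -254.7, 212.2]
[ 505.2 -244.1  208.3] [ 1.  0. -0.] [ 512.4 -182.   328.5]
tube_a 0.55 [311, 341] [ 533.9 -347.9]
```

View pics/w2.png

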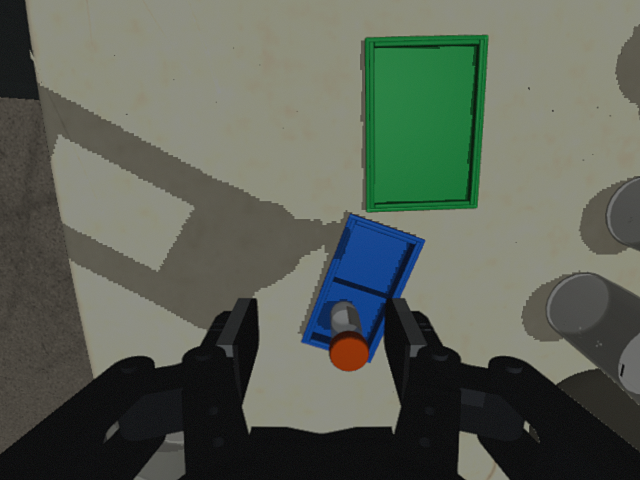

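The first tube stands in the blue tray's lower bay: its cap is at (349,351) and its foot near (345,318). Next is the second tube.

```bash
python3 -m handwheel '[[[-15,55,-10],[0,0,0]],[[-30,110,-20],[0,0,0]],[[-45,165,-30],[0,0,0]],[[-57,209,-50],[0,0,0]],[[-57,209,-60],[0,0,0]]]' 60 | head -2
python3 -m handwheel '[[[0,0,-50],[0,0,0]],[[0,0,-85],[0,0,0]],[[0,0,-94],[0,0,0]],[[0,0,-94],[0,0,0]]]' | head -2
python3 -m handwheel '[[[0,0,0],[0,0,0]],[[0,0,0],[0,0,0]],[[0,0,0],[0,0,0]],[[0,0,0],[0,0,0]],[[0,0,0],[0,0,0]]]' 20 30
python3 -m handwheel '[[[0,0,20],[0,0,0]],[[0,0,60],[0,0,0]],[[0,0,110],[0,0,0]],[[0,0,110],[0,0,0]]]'
```

```text
t: 7.22
position: [451.4, -41.2, 147.2]
t: 7.72
position: [454.2, -44.5, 54.2]
t: 8.35
position: [454.8, -44.1, 55.4]
tool_rot: [0.706, 0.708, 0.001, 0.001]
force: [0.3, -0.3, 7.0]
width: 0.299
finger_force: 29.2
t: 8.85
position: [456.6, -44.4, 168.1]
tool_rot: [0.706, 0.708, 0.002, 0.004]
force: [1.1, -0.5, -1.0]
width: 0.298
finger_force: 29.6
```

```bash
python3 -m handwheel '[[[20,-50,0],[0,0,0]],[[41,-100,0],[0,0,0]],[[61,-150,0],[0,0,0]],[[82,-200,0],[0,0,0]],[[102,-250,0],[0,0,0]]]' | head -2
python3 -m handwheel '[[[0,0,0],[0,0,0]],[[0,0,0],[0,0,0]],[[0,0,0],[0,0,0]]]'
```

```text
t: 9.48
position: [555.8, -295.1, 163.2]
t: 9.85
position: [554.8, -292.2, 163.7]
tool_rot: [0.706, 0.708, -0.0, -0.001]
force: [-1.0, 0.1, 0.7]
width: 0.295
finger_force: 29.7
```

```bash
python3 -m handwheel '[[[3,-2,-40],[0,0,0]],[[3,-2,-80],[0,0,0]],[[3,-2,-98],[0,0,0]],[[3,-2,-104],[0,0,0]],[[3,-2,-104],[0,0,0]]]'
python3 -m handwheel '[[[0,0,0],[0,0,0]],[[0,0,0],[0,0,0]],[[0,0,0],[0,0,0]]]' 50 |tail -2
python3 -m handwheel '[[[0,0,20],[0,0,0]],[[0,0,60],[0,0,0]],[[0,0,110],[0,0,0]],[[-20,50,150],[0,0,0]],[[-40,100,150],[0,0,0]]]'|head -2
python3 -m handwheel '[[[-10,60,0],[0,0,0]],[[-20,120,0],[0,0,0]],[[-40,180,0],[0,0,0]],[[-60,240,0],[0,0,0]],[[-60,240,0],[0,0,0]]]' 60 |head -2
python3 look.py w3 stopper=12 dropper_a=0 tube_a=0 yellow_tray=0
```

```text
t: 10.48
position: [559.3, -295.9, 61.1]
tool_rot: [0.706, 0.708, 0.0, 0.001]
force: [-0.1, 0.3, 0.4]
width: 0.294
finger_force: 29.6
width: 0.581
finger_force: 0.0
t: 11.48
position: [520.8, -196.6, 213.8]
t: 12.1
position: [456.4, 47.5, 210.3]
[457.9  45.8 210.5] [1. 0. 0.] [455.  119.5 327.2]
stopper 0.83 [180, 316] [450.9  78.3]
stopper 0.6 [224, 511] [614.3  43.7]
dropper_a 0.75 [41, 188] [350.8 184.1]
dropper_a 0.73 [17, 285] [426.6 200.5]
dropper_a 0.69 [113, 234] [384.2 130. ]
```

View pics/w3.png

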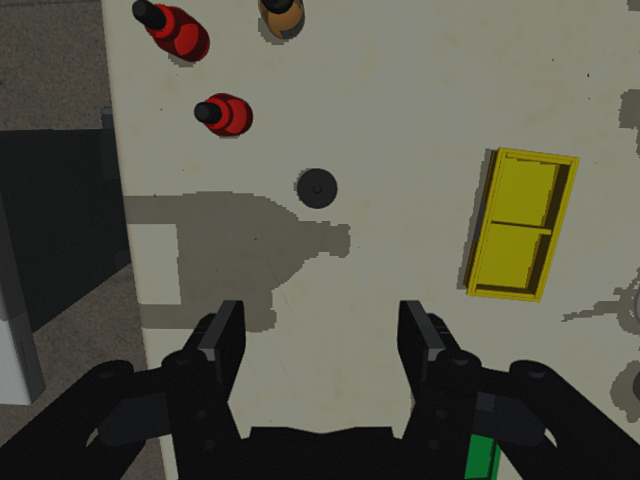

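Here the stopper's top is at (317,188), the amber bottle at (283,15), the red bottles at (173,30) and (225,113), and the yellow tray's corners at (498,148), (578,157), (540,302) and (467,294).

Run:
```python
from h import *
i=imaging.camera_info("wrist")
P=lambda u,v,z:ray(i,u,v,z).round(1)[:2]
print("stop",P(317,188,24))
b=[P(u,v,20) for u,v in((498,148),(578,157),(540,302),(467,294))];print("yel",b,np.mean(b,0))
print("mid wall",P(519,228,20)); print(ctrl.state()["position"].round(1))
```

```text
stop [455.4  69. ]
yel [array([595.9, 100.2]), array([661.9,  94.4]), array([650.9, -30.7]), array([584.5, -22.6])] [623.3    35.325]
mid wall [621.6  36.2]
[459.7  42.9 210.5]
```

```bash
python3 -m handwheel '[[[-4,26,-50],[0,0,0]],[[-4,26,-100],[0,0,0]],[[-4,26,-140],[0,0,0]],[[-4,26,-170],[0,0,0]],[[-4,26,-170],[0,0,0]]]' 60 | head -2
python3 -m handwheel '[[[0,0,-6],[0,0,0]],[[0,0,-11],[0,0,0]],[[0,0,-11],[0,0,0]]]' | head -2
python3 -m handwheel '[[[0,0,0],[0,0,0]],[[0,0,0],[0,0,0]],[[0,0,0],[0,0,0]],[[0,0,0],[0,0,0]],[[0,0,0],[0,0,0]]]' 20 20
python3 -m handwheel '[[[0,0,20],[0,0,0]],[[0,0,60],[0,0,0]],[[0,0,100],[0,0,0]],[[0,0,100],[0,0,0]]]'
```

```text
t: 12.98
position: [453.8, 68.9, 38.5]
t: 13.35
position: [455.2, 70.1, 29.7]
t: 13.98
position: [455.1, 70.3, 29.8]
tool_rot: [0.706, 0.708, 0.0, 0.0]
force: [-0.7, 0.4, 4.5]
width: 0.346
finger_force: 19.4
t: 14.48
position: [457.1, 70.3, 132.0]
tool_rot: [0.706, 0.708, 0.002, 0.002]
force: [0.0, -0.8, -1.0]
width: 0.346
finger_force: 19.9
```

```bash
python3 -m handwheel '[[[28,-51,0],[0,0,0]],[[56,-102,0],[0,0,0]],[[85,-153,0],[0,0,0]],[[113,-204,0],[0,0,0]],[[141,-254,0],[0,0,0]]]' | head -2
python3 -m handwheel '[[[0,0,0],[0,0,0]],[[0,0,-40],[0,0,0]],[[0,0,-70],[0,0,0]],[[0,0,-80],[0,0,0]],[[0,0,-80],[0,0,0]]]'|head -2
python3 look.py w4 stopper=12 green_tray=0 tube_a=4
```

```text
t: 15.1
position: [595.8, -185.3, 128.0]
t: 15.72
position: [594.9, -182.9, 48.5]
[ 595.8 -183.4   49.5] [ 1.  0. -0.] [ 593.9 -110.9  165.4]
stopper 0.97 [297, 321] [ 593.5 -180.7]
```

View pics/w4.png

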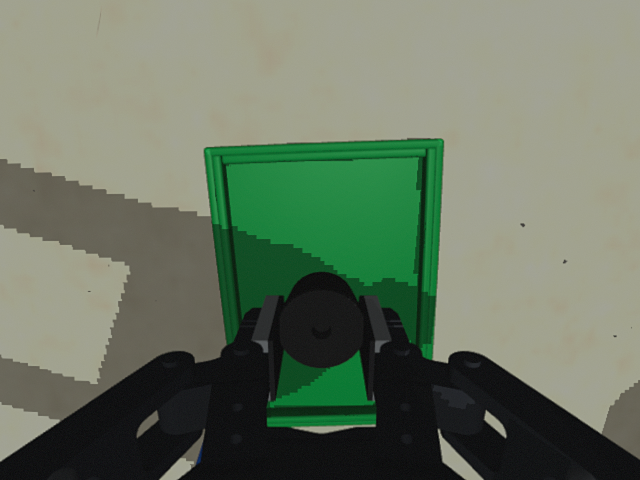

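The stopper is held level between the pads, wide end up, at (321,325) over the middle of the green tray. I'll lower it and release.

```bash
python3 -m handwheel '[[[0,0,-8],[0,0,0]],[[0,0,-14],[0,0,0]],[[0,0,-15],[0,0,0]],[[0,0,-15],[0,0,0]]]'
python3 -m handwheel '[[[0,0,0],[0,0,0]],[[0,0,0],[0,0,0]],[[0,0,0],[0,0,0]]]' 45 |tail -2
python3 -m handwheel '[[[0,0,10],[0,0,0]],[[0,0,40],[0,0,0]],[[0,0,90],[0,0,0]],[[-25,45,125],[0,0,0]],[[-50,90,150],[0,0,0]]]'|head -2
python3 look.py w5 stopper=16 tube_a=4
python3 -m handwheel '[[[-22,55,6],[0,0,0]],[[-44,110,12],[0,0,0]],[[-66,165,18],[0,0,0]],[[-88,220,24],[0,0,0]],[[-88,220,24],[0,0,0]]]' 60|head -2
python3 look.py w6 dropper_a=0
```

```text
t: 16.42
position: [595.7, -183.8, 34.1]
tool_rot: [0.706, 0.708, -0.0, -0.0]
force: [-0.7, -0.1, 0.7]
width: 0.347
finger_force: 19.9
width: 0.525
finger_force: 0.0
t: 17.42
position: [546.2, -93.4, 186.8]
[542.3 -88.  188.7] [1. 0. 0.] [544.7 -21.3 303.5]
stopper 0.63 [320, 379] [ 593.2 -172.8]
tube_a 0.66 [425, 331] [ 555.4 -290.4]
t: 18.2
position: [456.8, 128.7, 208.5]
[458.  127.1 208.4] [1. 0. 0.] [455.3 200.7 325.3]
dropper_a 0.94 [218, 237] [383.4 125.3]
dropper_a 0.89 [59, 153] [323.9 252.5]
dropper_a 0.74 [129, 288] [428.3 199.2]
dropper_a 0.59 [149, 195] [352.4 183. ]
```

View pics/w5.png

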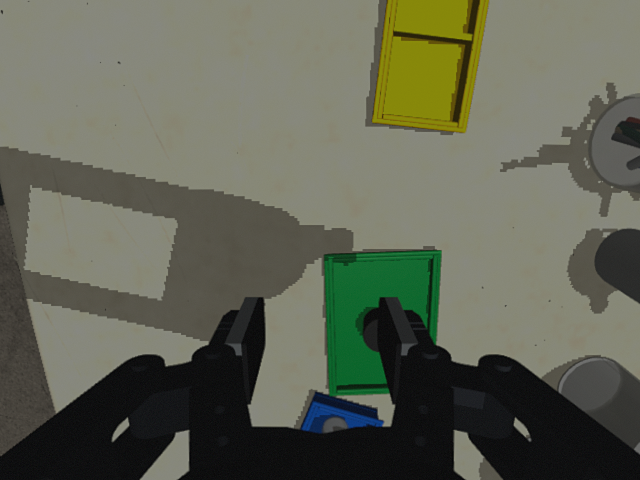

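View pics/w6.png

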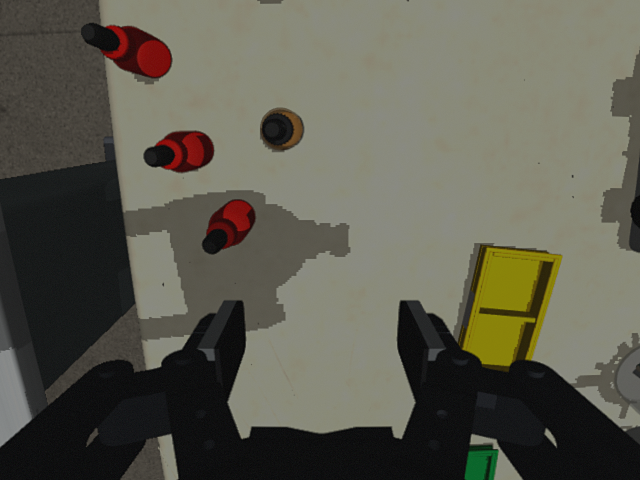

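The stopper sits in the green tray at (378,328), partly hidden by a finger, and the amber bottle is at (282,129) with its bulb at about (272,130).

Run:
```python
from h import *
i=imaging.camera_info("wrist")
for p in((283,129,40),(283,129,56),(273,130,94)): print(ray(i,*p).round(1))
print(ctrl.state()["position"].round(1))
```

```text
[430.4 196.4  40. ]
[431.9 196.5  56. ]
[429.8 196.2  94. ]
[458.6 126.  208.3]
```

```bash
python3 -m handwheel '[[[-15,35,0],[0,0,0]],[[-30,71,-20],[0,0,0]],[[-30,71,-60],[0,0,0]],[[-30,71,-60],[0,0,0]],[[-30,71,-60],[0,0,0]]]' 60 | head -2
python3 -m handwheel '[[[0,0,-40],[0,0,0]],[[0,0,-80],[0,0,0]],[[0,0,-96],[0,0,0]],[[0,0,-96],[0,0,0]]]' | head -3
python3 -m handwheel '[[[0,0,0],[0,0,0]],[[0,0,0],[0,0,0]],[[0,0,0],[0,0,0]],[[0,0,0],[0,0,0]],[[0,0,0],[0,0,0]]]' 22 35
python3 -m handwheel '[[[0,0,20],[0,0,0]],[[0,0,60],[0,0,0]],[[0,0,110],[0,0,0]],[[0,0,150],[0,0,0]],[[0,0,150],[0,0,0]]]'
```

```text
t: 18.92
position: [429.2, 196.2, 148.8]
t: 19.42
position: [428.7, 196.6, 52.4]
tool_rot: [0.707, 0.707, -0.0, -0.0]
t: 20.05
position: [429.1, 197.4, 53.6]
tool_rot: [0.706, 0.708, 0.001, 0.001]
force: [0.2, -1.5, 7.5]
width: 0.333
finger_force: 34.1
t: 20.68
position: [430.1, 198.0, 206.0]
tool_rot: [0.706, 0.708, 0.004, 0.002]
force: [0.3, 1.7, -1.0]
width: 0.335
finger_force: 34.8
```

```bash
python3 -m handwheel '[[[38,-38,0],[0,0,0]],[[76,-76,0],[0,0,0]],[[114,-114,0],[0,0,0]],[[152,-152,0],[0,0,0]],[[190,-190,0],[0,0,0]]]' | head -2
python3 -m handwheel '[[[0,0,-30],[0,0,0]],[[0,0,-80],[0,0,0]],[[0,0,-120],[0,0,0]],[[0,0,-120],[0,0,0]],[[0,0,-120],[0,0,0]]]'
```

```text
t: 21.3
position: [618.1, 5.9, 201.2]
t: 21.92
position: [618.3, 7.2, 83.0]
tool_rot: [0.706, 0.708, 0.0, 0.0]
force: [0.6, -0.4, -1.1]
width: 0.335
finger_force: 34.8
```

```bash
python3 -m handwheel '[[[0,0,-15],[0,0,0]],[[0,0,-22],[0,0,0]],[[0,0,-25],[0,0,0]],[[0,0,-25],[0,0,0]]]'
python3 -m handwheel '[[[0,0,0],[0,0,0]],[[0,0,0],[0,0,0]],[[0,0,0],[0,0,0]]]' 50 |tail -2
python3 -m handwheel '[[[0,0,20],[0,0,0]],[[0,0,60],[0,0,0]],[[0,0,110],[0,0,0]],[[0,0,150],[0,0,0]],[[-40,40,160],[0,0,0]]]'|head -2
python3 -m handwheel '[[[-40,40,0],[0,0,0]],[[-80,80,0],[0,0,0]],[[-120,130,0],[0,0,0]],[[-140,180,0],[0,0,0]],[[-150,190,0],[0,0,0]]]' 60|head -2
python3 -m handwheel '[[[0,0,0],[0,0,0]],[[0,0,0],[0,0,0]]]' |head -2
python3 look.py w7 dropper_a=0
```

```text
t: 22.42
position: [617.6, 7.2, 57.8]
tool_rot: [0.706, 0.708, -0.0, -0.0]
force: [-2.0, 0.4, 2.4]
width: 0.334
finger_force: 35.2
width: 0.587
finger_force: 0.0
t: 23.42
position: [582.5, 45.6, 220.9]
t: 24.05
position: [426.4, 239.5, 217.5]
t: 24.3
position: [428.6, 236.3, 217.3]
[428.7 236.2 217.2] [1. 0. 0.] [427.4 308.4 334. ]
dropper_a 0.98 [193, 202] [324.3 253.4]
dropper_a 0.86 [272, 238] [351.3 180.1]
dropper_a 0.71 [125, 314] [421.4 310. ]
dropper_a 0.71 [325, 277] [385.9 126.6]
```

View pics/w7.png

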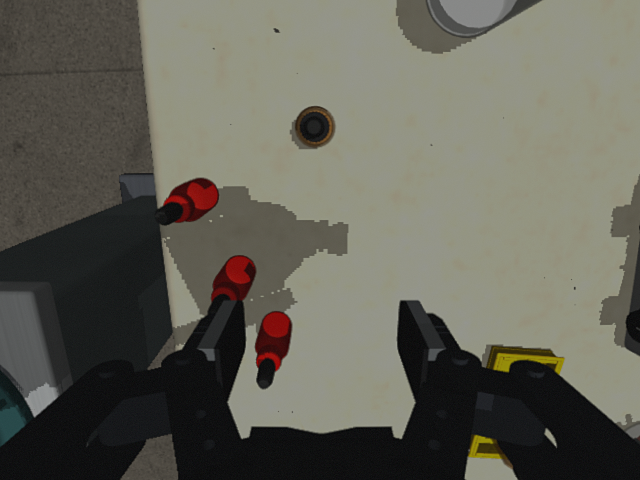

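The amber bottle is at (314,126), and the wash bottle at (470,10) stays clear of the grasp.

```bash
python3 -m handwheel '[[[-3,36,0],[0,0,0]],[[-7,72,-20],[0,0,0]],[[-7,72,-67],[0,0,0]],[[-7,72,-67],[0,0,0]],[[-7,72,-67],[0,0,0]]]' 60 | head -2
python3 -m handwheel '[[[0,0,-40],[0,0,0]],[[0,0,-80],[0,0,0]],[[0,0,-98],[0,0,0]],[[0,0,-98],[0,0,0]]]' | head -2
python3 -m handwheel '[[[0,0,0],[0,0,0]],[[0,0,0],[0,0,0]],[[0,0,0],[0,0,0]],[[0,0,0],[0,0,0]],[[0,0,0],[0,0,0]]]' 22 35
python3 -m handwheel '[[[0,0,20],[0,0,0]],[[0,0,60],[0,0,0]],[[0,0,110],[0,0,0]],[[0,0,150],[0,0,0]],[[0,0,150],[0,0,0]]]'
```

```text
t: 25.02
position: [421.7, 308.6, 151.1]
t: 25.52
position: [421.5, 308.8, 52.7]
t: 26.15
position: [422.2, 309.8, 53.9]
tool_rot: [0.706, 0.708, 0.002, 0.001]
force: [1.2, 0.1, 7.5]
width: 0.337
finger_force: 34.2
t: 26.78
position: [422.9, 310.5, 206.3]
tool_rot: [0.706, 0.708, 0.004, 0.001]
force: [-0.1, 0.1, -0.9]
width: 0.332
finger_force: 34.7
```

```bash
python3 -m handwheel '[[[33,-40,0],[0,0,0]],[[67,-80,0],[0,0,0]],[[101,-121,0],[0,0,0]],[[135,-162,0],[0,0,0]],[[169,-203,0],[0,0,0]]]' | head -2
python3 -m handwheel '[[[34,-41,0],[0,0,0]],[[34,-41,-40],[0,0,0]],[[34,-41,-80],[0,0,0]],[[34,-41,-115],[0,0,0]],[[34,-41,-115],[0,0,0]]]' | head -2
python3 -m handwheel '[[[0,0,0],[0,0,0]],[[0,0,0],[0,0,0]]]' | head -2
python3 look.py w8 dropper_a=30 yellow_tray=0
```

```text
t: 27.4
position: [589.9, 104.7, 201.3]
t: 28.02
position: [620.3, 65.1, 83.7]
t: 28.28
position: [625.1, 65.3, 89.0]
[625.   65.3  89. ] [1. 0. 0.] [623.5 137.4 205.8]
dropper_a 0.94 [289, 322] [624.3  61.7]
```

View pics/w8.png

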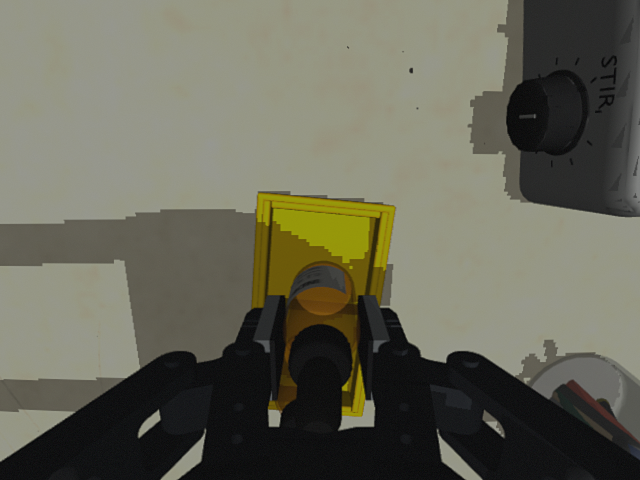

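The bottle hangs upright over the upper bay, its bottom at (322,290), with the first bottle's bulb at (300,415). I'll lower it and release.

```bash
python3 -m handwheel '[[[0,0,-15],[0,0,0]],[[0,0,-25],[0,0,0]],[[0,0,-31],[0,0,0]],[[0,0,-31],[0,0,0]]]'
python3 -m handwheel '[[[0,0,0],[0,0,0]],[[0,0,0],[0,0,0]],[[0,0,0],[0,0,0]]]' 50 |tail -2
python3 -m handwheel '[[[0,0,20],[0,0,0]],[[0,0,60],[0,0,0]],[[0,0,110],[0,0,0]],[[0,0,160],[0,0,0]],[[-30,-30,180],[0,0,0]]]'|head -2
python3 -m handwheel '[[[-40,-40,15],[0,0,0]],[[-70,-90,30],[0,0,0]],[[-90,-140,45],[0,0,0]],[[-100,-190,60],[0,0,0]],[[-100,-240,60],[0,0,0]]]'|head -2
python3 -m handwheel '[[[0,-60,0],[0,0,0]],[[0,-100,0],[0,0,0]],[[0,-100,0],[0,0,0]],[[0,-100,0],[0,0,0]],[[0,-100,0],[0,0,0]]]'|head -2
python3 look.py w9 dropper_a=4 tube_a=4 stopper=4 yellow_tray=0 blue_tray=0 green_tray=0
```

```text
t: 28.92
position: [623.8, 65.2, 57.0]
tool_rot: [0.706, 0.708, -0.0, -0.0]
force: [-2.7, -0.2, 10.6]
width: 0.331
finger_force: 35.6
width: 0.589
finger_force: 0.0
t: 29.92
position: [597.1, 35.9, 239.8]
t: 30.55
position: [493.4, -206.6, 297.7]
t: 31.18
position: [493.7, -303.5, 296.2]
[ 493.8 -303.5  296.3] [ 1.  0. -0.] [ 492.5 -231.5  413. ]
tube_a 0.76 [234, 360] [ 534.2 -343.6]
stopper 0.61 [74, 425] [ 593.5 -180.2]
blue_tray 0.67 [215, 372] [ 547.2 -323.2]
green_tray 0.86 [77, 426] [ 596.3 -182.7]
```

View pics/w9.png

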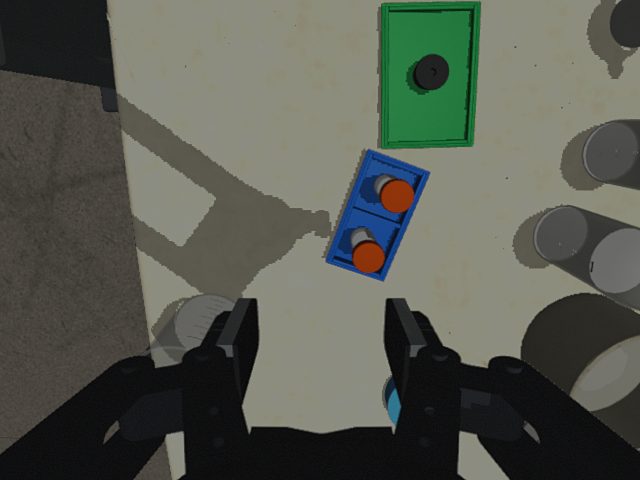

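Both tubes stand in the blue bays, caps at (397,196) and (368,257), and the stopper is upright in the green tray at (432,72). That leaves the yellow tray, which I'll check from the scene camera.

Run:
```python
from h import *
b=imaging.camera("scene")[170:390,170:490]; cv2.imwrite("pics/s2.png",cv2.resize(b,(800,550),interpolation=3))
i=imaging.camera_info("scene")
for d in imaging.landmark_of("dropper_a","scene"): r,c=d["pixel"]; print(d["conf"],r,c,ray(i,c,r,4).round())
```

```text
0.73 233.0 317.8 [611.  64.   4.]
0.71 256.3 214.9 [306. 233.   4.]
0.7 240.8 329.7 [589.   0.   4.]
0.65 254.1 235.7 [353. 190.   4.]
0.64 254.3 259.4 [394. 129.   4.]
```

View pics/s2.png

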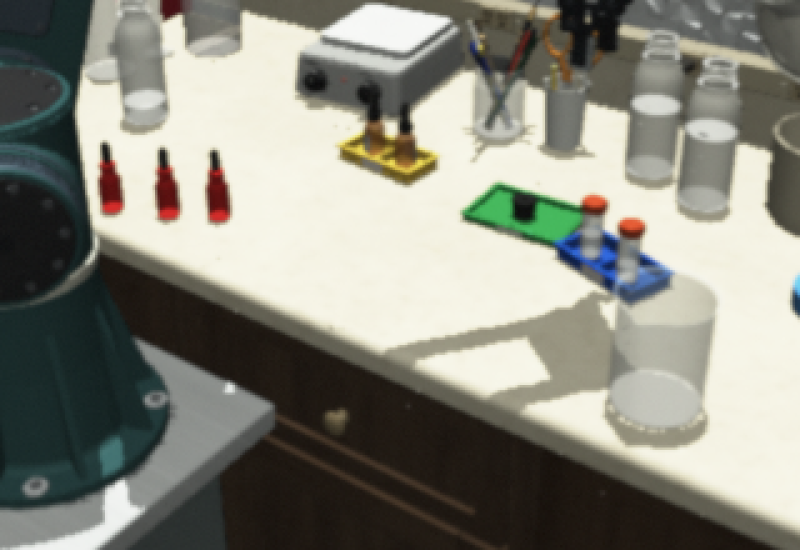

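The scene view shows both amber bottles upright in the yellow bays at (374,130) and (404,140), with the tubes, stopper, beaker, wash bottle and red bottles all in place. I'm handing in.

```bash
python3 -c "
from workcell import ctrl
print(ctrl.finish_job())"
```

```text
the job is handed in; nothing more can be done
None
```

The job is handed in, no verdict returned: the last pictures show both tubes upright in the blue tray, both amber bottles upright in the yellow tray and the stopper wide end up in the green tray, with the wash bottle, beaker and red bottles left where they stood.

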